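Fit the filter and switch on the mineral lamp

TASK

On the mineral stall, take the violet filter out of the wooden stand and slide it edgewise, fully home, into the slot on top of the grey lamp. Only then switch the lamp on: push the red knob in against its spring, turn it clockwise past its safety stop as far as it goes (to the green dot), and let it pop back out. Leave the amber filter in its stand and do not disturb the three mineral specimens.

Things in the scene. Friction and masses are not known exactly. Their poses are not given: they have to be found in the camera images.
- lamp: Grey box-shaped lamp unit, 150 (its x) by 240 (its y) by 90 mm high, fixed to the table; origin at the centre of its underside, z up. A violet window is on its +x side. On its top: the filter slot, off centre at (+50, +50) mm and running along the lamp's y, and the red knob at (-30, -60) mm. It stands left or right, the stand on the other side.
- slot_mouth (a point): Centre of the mouth of the filter slot, level with the lamp's top (90 mm above the table); axes as the lamp's. The slot is 9 mm wide (lamp x), 88 mm long (lamp y) and 60 mm deep, straight down; two bright steel lips along its long sides rise about 6 mm above the top, sloping outwards to a funnel about 20 mm wide.
- slot_floor (a point): Centre of the floor of the filter slot, 30 mm above the table, 60 mm below slot_mouth; axes as the lamp's. The filter's lower edge (its origin) rests here when fully home, either way round.
- violet_filter: Flat filter: black-framed violet pane 5 mm thick (its x), 80 mm wide (its y), 60 mm high, 90 g or so, standing upright; on its top edge a violet grip tab 10 mm thick (x), 36 mm wide (y), from 60 to 90 mm above the lower edge. Origin at the middle of its lower edge, z up. At the start it stands in one slot (front or rear) of the wooden stand.
- violet_filter_tab (a point): Point in the violet filter's tab at which to grip it (fingers closing along the filter's x), 76 mm above its lower edge.
- amber_filter: The same filter in amber orange, in the other slot of the stand. Stays there.
- stand: Pale wooden stand, 150 (its x) by 110 (its y) by 42 mm high, fixed; origin at the centre of its underside. Two slots along its y at x = -37.5 and +37.5 mm, each 9 mm wide, 88 mm long, 30 mm deep (floor 12 mm above the table). A filter must be lifted more than 30 mm to come free.
- knob_turn (a joint): Turn of the red knob, rad, growing clockwise seen from above; at 0 (off) the white pointer line on the knob's top points to the lamp's -x (white dot). It starts between 0 and 0.16. Not pushed in, a safety stop blocks it at about 0.26 and the fingers slip on it. Pushed in 6 mm or more it passes under the stop; keep it in until 0.9; it ends at 1.40 (green dot). It stays at the angle where it is left (light friction, 0.06 N m).
- knob_push (a joint): How far the knob is pushed down into the lamp, m: 0 out, 0.008 fully in. Spring: 3 N to start, 9 N fully in. It springs back out when released, unless it stands under the stop (0.26 to 0.9 rad).
- knob_grip (a point): On the knob's vertical axis, at a good height to grip it: 36 mm above the lamp's top with the knob out. The red knob is a round fluted cylinder, 40 mm across and 36 mm tall, its top 46 mm and its underside 10 mm above the lamp's top; nothing else stands beside it on the lamp within 60 mm. Grip it across its diameter, from any side. The point's x axis turns with the knob; the white pointer line lies along its -x half.
- quartz: Whitish six-sided quartz point standing between lamp and stand, 36 mm across, 55 mm high, loose; origin at the centre of its foot. Leave alone.
- ore_lump: Brown rock, 68 mm across, 40 mm high, loose, on the far side of the table; origin at the centre of its foot. Leave alone.
- calcite_lump: Cream rock, 60 mm across, 34 mm high, loose, on the far side; origin at the centre of its foot. Leave alone.
Things that resemble listed ones, but are neither listed nor needed, are in the scene too. Leave any pink or white look-alike of the violet_filter alone.

How it is judged:
By the outcome, as a careful person would: the job done as asked, in the order asked, and still so for the second after the job is handed in, with the robot touching nothing.
It also fails if it takes over 61 s, if anything falls off the work surface, if the arm or the gripper's body presses on something with over 40 N, if the wrist force passes 120 N, or if a joint passes its speed limit or range.

ROBOT

A 7-joint arm with a two-finger parallel gripper is mounted at the origin on the work surface. World frame = base frame: x ahead of the robot, y to its left, z up, the work surface at z = 0. Lengths are in mm, angles in rad, forces in N, time in s.
With the tool pointing down it reaches from about 425 to 800 mm from the base axis. Payload 8.3 kg.
Tool frame: the origin (TCP) lies at the centre of the arm's flange, where the gripper is bolted on; the fingertips stand 173 mm ahead of it and the grasp point (between the pads) lies 155 mm ahead of it; z points along the fingers, y is the direction in which the jaws open and shut (so a half turn about z gives the same grasp; the last joint's range is limited). The gripper opens to 85 mm and grips with 20 to 120 N. Pads are 22 mm wide; open, the fingers measure 114 mm over their backs; the gripper's body (76 mm by 85 mm) begins 54 mm behind the grasp point. The pads swing forward as they close: fully open they stand 13 mm farther back than shut.
Start: joints at [1.207, 0.383, 0.016, 1.37, -0.006, 1.388, -0.046], TCP at [185.209, -596.92, 404.679] pointing down, gripper open.
Joint ranges: [-2.95, 2.95], [-0.25, 2.06], [-1.52, 1.56], [0.18, 2.33], [-1.44, 4.58], [0.02, 2.06], [-3.01, 3.01]. Speed limits (rad/s): [2.39, 2.39, 3.01, 3.01, 3.14, 3.14, 3.14].

INTERFACE

Orientations are given as a rotation vector (axis times angle).
In Python, from bench import sensors, cams, ticket gives the robot as it stands.
- The arm moves only by the tool move_arm, never from a script. Its argument "series" is a list that holds one entry, the list of rows, each a list of 5 numbers: the closure in counts, from 0 (fully open) to 255 (shut), then the shift along the tool's x, y, z in m, then the turn about the tool's z in degrees. A call has 1 to 12 rows; each row shifts and turns the pose as measured when the row begins, along the tool's axes as they then stand; what a row does not reach is not made up. A row lasts 1/10 s, in which the tool goes at most 50 mm and 8.59 degrees, less where a joint would pass 70% of its speed; a pose out of reach is approached as far as the arm can. A call with a gripper value outside its range is refused whole. The fingers move at their own pace and stop on an object; "force" is the grip in N (left out, the last holds). Time passes only in rows, so rows that do not move let the fingers close. It gives the time, the measured TCP pose, the force and the opening at its end, in the units of the state.
- sensors.sense(): the state, without advancing time (a new reading comes with each control period).
- cams.snapshot(name): name is "scene" or "top"; returns a dict with "pixels" (384x512x3 uint8, red, green, blue), "fx", "fy", "cx", "cy" (pixels), "world_from_camera" (4x4, takes a point from camera to world coordinates). Camera axes: x right, y down, z forward; pixel columns grow to the right and rows downward; lengths in mm; the calibration is good to about 2 mm. A picture is of the moment at which its call begins. There is no depth.
- ticket.job_done(): hands the job in, once; it reports no verdict.
The state is a dict: "t": time; "qpos": joint angles; "joint_vel": joint speeds; "joint_efforts": joint torques, N m; "ee_pos": TCP position; "orientation": TCP orientation; "contact_force": force on the tool from outside, world axes, zero at the start; "moment": the same for the moment, N m; "grip_width": finger opening in mm.
Only numpy, scipy, OpenCV 4.12 (cv2) and the standard library are available. Lean on these libraries where they do the work, as an engineer would, in place of code of your own. Each camera call takes 0.05 s, during which the arm holds its last target. There are 200 camera calls.

## Working session

There is one attempt and no reset: what is moved stays moved. The work goes in short steps, Python scripts to look and compute and a tool call to move; the robot and the scene stay as the last step left them, time stands still between calls to the robot, and variables do not carry over. Pictures are saved under pics/ and viewed, about 8 in all and at most 12, crops included, and the job is handed in when it is done.

Besides the shell and the picture viewer there is one more tool, called after "Request:" as name([rows], argument=value, ...), one row to a line, values as JSON. move_arm: Moves the arm, as the interface text tells. Its arguments: {"type":"object","properties":{"series":{"type":"array","items":{"type":"array","items":{"type":"array","items":{"type":"number"}}}},"force":{"type":"number"}},"required":["series"]}

```bash
ls; mkdir -p pics; python3 - <<'E'
from bench import sensors, cams
import cv2,numpy as np
s=sensors.sense();print({k:np.round(v,3).tolist() for k,v in s.items()})
ims=[]
for n in("scene","top"):
    d=cams.snapshot(n);np.savez(f"{n}0.npz",**d);cv2.imwrite(f"pics/{n}0.png",d["pixels"][:,:,::-1])
    print(n,d["fx"],d["fy"],d["cx"],d["cy"],np.round(d["world_from_camera"],3).tolist())
E
```

```text
pics
{'t': 0.0, 'qpos': [1.207, 0.384, 0.016, 1.371, -0.006, 1.388, -0.046], 'joint_vel': [0.001, 0.001, -0.001, -0.001, -0.0, -0.001, -0.0], 'joint_efforts': [0.0, -62.761, 0.844, -37.182, 0.016, 0.014, 0.0], 'ee_pos': [185.179, -596.763, 403.657], 'orientation': [-3.104, -0.471, 0.001], 'contact_force': [0.198, 0.762, 0.463], 'moment': [-0.022, -0.023, 0.032], 'grip_width': 85.145}
scene 427.44392627525593 427.44392627525593 258.3592860330441 196.4014263656626 [[0.374, 0.552, -0.745, 1260.552], [0.927, -0.206, 0.313, -308.635], [0.02, -0.808, -0.589, 612.752], [0.0, 0.0, 0.0, 1.0]]
top 456.38512332039465 456.38512332039465 258.660690696219 196.1196381763697 [[-0.022, -0.995, 0.095, 496.86], [-1.0, 0.021, -0.014, 1.111], [0.012, -0.096, -0.995, 1315.763], [0.0, 0.0, 0.0, 1.0]]
```

View pics/scene0.png

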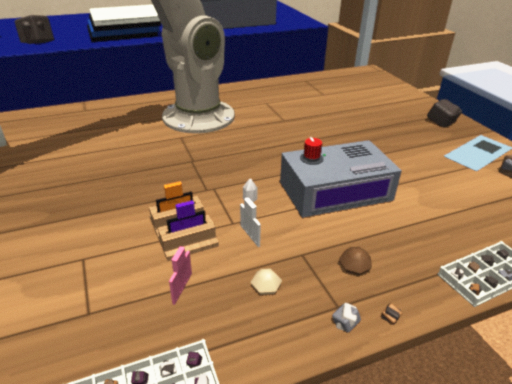

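View pics/top0.png

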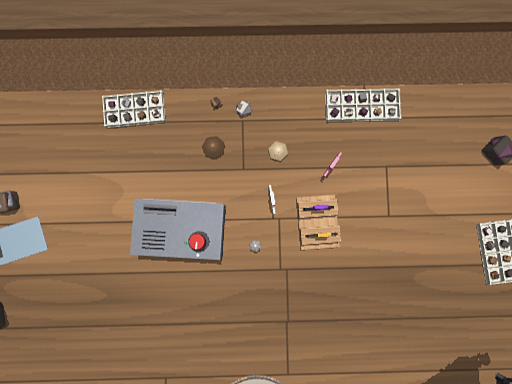

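The top view shows the lamp at left, around (180,230), with its slot at (160,209) and knob at (197,242). The stand is at (319,222). There are four filter-like candidates:
- Violet in the stand's front slot, top (320,207) / scene (186,215).
- Amber in the rear slot, top (322,235).
- Pink standing free, top (331,166).
- White standing free, top (271,199).

Only the first is violet and in the stand, so that is the target. I'll confirm it in an enlarged crop while measuring.

```bash
cat > h.py <<'E'
import numpy as np,cv2
from bench import sensors,cams
def ld(n): return dict(np.load(n+".npz"))
def ray(d,u,v):
    M=d["world_from_camera"];r=M[:3,:3]@np.array([(u-d["cx"])/d["fx"],(v-d["cy"])/d["fy"],1.]);return M[:3,3],r
def onz(d,u,v,z):
    o,r=ray(d,u,v);return (o+r*(z-o[2])/r[2])[:2]
def proj(d,p):
    M=np.linalg.inv(d["world_from_camera"]);c=M[:3,:3]@np.asarray(p,float)+M[:3,3]
    return c[0]/c[2]*d["fx"]+d["cx"],c[1]/c[2]*d["fy"]+d["cy"]
def tri(d1,p1,d2,p2):
    A=[];b=[]
    for d,p in((d1,p1),(d2,p2)):
        o,r=ray(d,*p);r=r/np.linalg.norm(r);P=np.eye(3)-np.outer(r,r);A.append(P);b.append(P@o)
    return np.linalg.lstsq(np.vstack(A),np.hstack(b),rcond=None)[0]
def hsv(d): return cv2.cvtColor(np.ascontiguousarray(d["pixels"]),cv2.COLOR_RGB2HSV)
def blob(d,lo,hi,box):
    m=cv2.inRange(hsv(d),lo,hi);k=np.zeros_like(m);x0,y0,x1,y1=box;k[y0:y1,x0:x1]=m[y0:y1,x0:x1]
    n,l,s,c=cv2.connectedComponentsWithStats(k)
    if n<2: return None
    i=1+np.argmax(s[1:,4]);pts=np.argwhere(l==i)[:,::-1].astype(np.float32)
    return s[i],c[i],cv2.minAreaRect(pts),pts
def crop(d,box,s): x0,y0,x1,y1=box; return cv2.resize(d["pixels"][y0:y1,x0:x1,::-1],None,fx=s,fy=s,interpolation=cv2.INTER_CUBIC)
E
python3 - <<'E'
from h import *
T=ld("top0");S=ld("scene0")
a=crop(T,(125,185,235,270),7);b=crop(T,(285,185,355,260),4);c=crop(S,(140,170,270,260),4)
cv2.imwrite("pics/c1.png",a[:600,:800])
im=np.zeros((600,800,3),np.uint8);im[:300,:280]=b;c=cv2.resize(c,(520,360));im[:360,280:]=c
e=crop(S,(270,130,400,215),4);e=cv2.resize(e,(367,240));im[360:600,280:647]=e;cv2.imwrite("pics/c2.png",im)
for nm,lo,hi in(("red",(0,180,120),(6,255,255)),("vio",(125,100,60),(150,255,255)),("amb",(12,200,180),(25,255,255)),("wood",(10,60,170),(25,160,255))):
    for n,d,bx in(("T",T,(125,185,360,265)),("S",S,(140,120,400,260))):
        if nm in("vio","amb","wood"): bx=(285,185,360,265) if n=="T" else (140,170,235,260)
        r=blob(d,lo,hi,bx)
        if r: print(nm,n,r[0],np.round(r[1],1),np.round(r[2][0],1),np.round(r[2][1],1),round(r[2][2],1))
E
```

```text
red T [189 235   8  14  44] [192.  242.6] [192.3 241.3] [ 6.5 12.6] 14.0
red S [305 138  17  10 117] [313.4 142.5] [313.  142.5] [ 9. 16.] 90.0
vio T [313 205  16   5  58] [320.4 206.7] [320.4 206.6] [ 3.8 15.1] 85.2
vio S [170 215  33  17 304] [186.2 222.9] [186.4 222.8] [ 9.3 34. ] 75.5
amb S [165 182  16   7  54] [172.4 184.9] [172.4 184.9] [ 3.3 15.7] 77.5
wood T [ 299  216   61   34 1037] [322.8 232.4] [329.4 232.2] [31.8 60.2] 87.6
wood S [ 140  191   91   54 1802] [181.6 218.4] [181.6 216.7] [39.2 92.6] 78.1
```

View pics/c1.png

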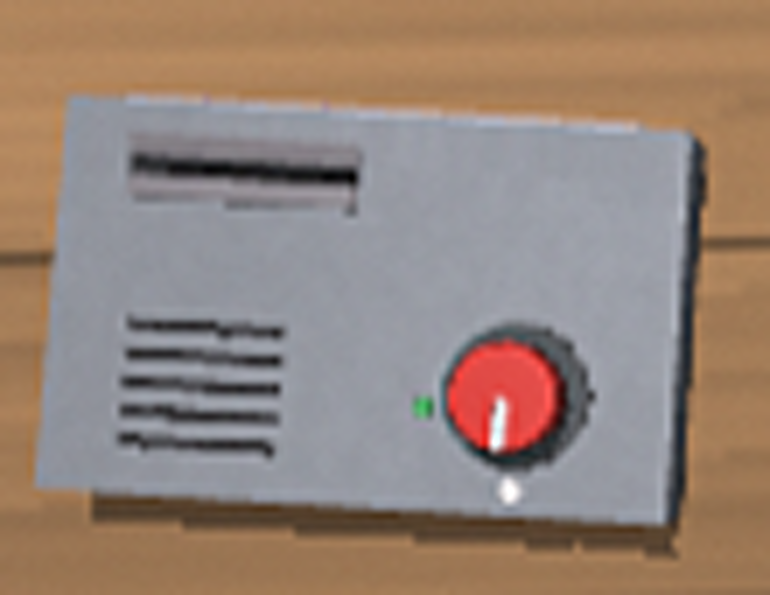

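View pics/c2.png

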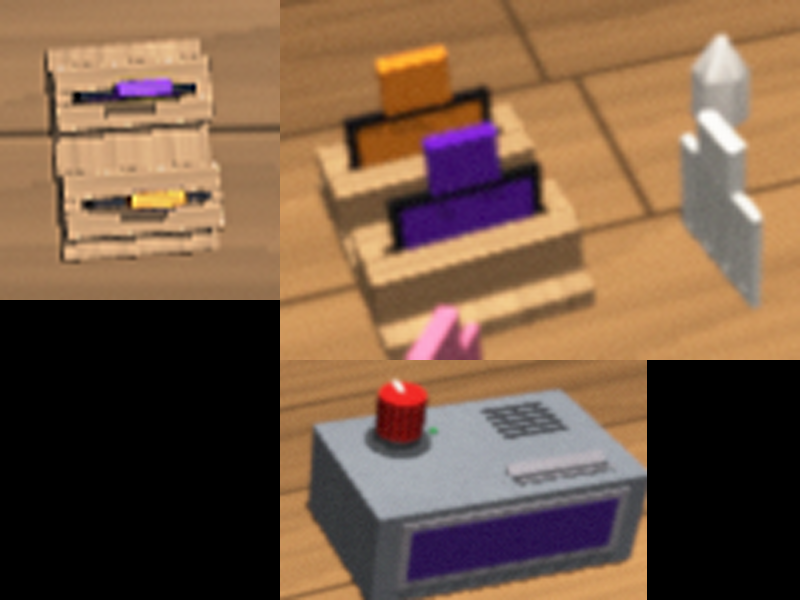

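The crop confirms the violet filter is in the front slot, with its tab at top (321,207). The slot centre is at c1 (245,170), the knob top at c1 (503,397), and the green dot is on its +y side.

```bash
python3 - <<'E'
from h import *
T=ld("top0");S=ld("scene0")
f=lambda X,Y,x0,y0,s:(x0+(X+.5)/s-.5,y0+(Y+.5)/s-.5)
L=lambda X,Y,z:onz(T,*f(X,Y,125,185,7),z)
c=np.array([L(68,95,90),L(693,132,90),L(668,525,90),L(38,487,90)])
cen=c.mean(0);ey=(c[0]-c[1]+c[3]-c[2]);yaw=np.arctan2(-ey[0],ey[1])
ex=(c[0]-c[3]+c[1]-c[2]);print("lamp",cen,"yaw",np.degrees(yaw),np.degrees(np.arctan2(ex[1],ex[0])),np.linalg.norm(c[0]-c[1]),np.linalg.norm(c[0]-c[3]))
R=np.array([[np.cos(yaw),-np.sin(yaw)],[np.sin(yaw),np.cos(yaw)]])
sm=cen+R@[50,50];kn=cen+R@[-30,-60]
print("slot pred",sm,"meas",L(245,170,93),L(132,163,93),L(357,177,93)); print("knob pred",kn,"meas",L(503,397,136))
g=lambda X,Y,z:onz(T,*f(X,Y,285,185,4),z)
print("tab top",g(145,88,102), "frame ends",g(73,97,72),g(195,89,72))
tt=f(145,88,285,185,4);ts=(140+(460-280)/4,170+(137)/4);print("tri",tri(T,tt,S,ts))
p=[f(145,88,285,185,4)]
print("knob red in scene top proj",proj(S,[*kn,136]),"slot proj",proj(S,[*sm,96]))
E
```

```text
lamp [531.31927458 204.33695736] yaw -4.652650472343109 -4.288825950107829 240.3582294385585 149.6090328005431
slot pred [585.21025535 250.11645268] meas [585.1486608  250.15352103] [588.7401245  293.24934667] [581.56376117 207.42149019]
knob pred [496.55124049 146.96811734] meas [496.58397303 147.08329742]
tab top [ 581.41495497 -181.2535971 ] frame ends [ 578.37855698 -136.265744  ] [ 582.0988815  -220.00072795]
tri [ 581.89168112 -181.42209995   97.27627797]
knob red in scene top proj (np.float64(313.0302684222709), np.float64(140.22534552651686)) slot proj (np.float64(369.2977941542032), np.float64(165.76020663917043))
```

```bash
cat > goto.py <<'E'
# usage: goto.py x y z phi  -> remaining shift in tool axes (m) and turn (deg)
import sys
from h import *
from scipy.spatial.transform import Rotation as Ro
x,y,z,phi=map(float,sys.argv[1:5]);s=sensors.sense();R=Ro.from_rotvec(s["orientation"]).as_matrix()
p=np.array(s["ee_pos"]);ph=np.degrees(np.arctan2(R[1,0],R[0,0]))
print("t",round(s["t"],2),"pos",p.round(1),"phi",ph.round(2),"tilt",R[2].round(3),"q",np.round(s["qpos"],2),"F",np.round(s["contact_force"],1),"M",np.round(s["moment"],2),"w",round(s["grip_width"],1))
print("shift mm",(R.T@(np.array([x,y,z])-p)).round(1),"turn",round((ph-phi+180)%360-180,2))
E
```

Request:
move_arm([
  [[120,0.04,-0.0225,0,0],[120,0.04,-0.0225,0,0],[120,0.04,-0.0225,0,0],[120,0.04,-0.0225,0,0],[120,0.04,-0.0225,0,0],[120,0.04,-0.0225,0,0],[120,0.04,-0.0225,0,0],[120,0.04,-0.0225,0,0],[120,0.04,-0.0225,0,0],[120,0.04,-0.0225,0,0],[120,0.04,-0.0225,0,0],[120,0.0,0.0,0,0]],
], force=40)

```text
t: 1.3
ee_pos: [542.3, -216.8, 396.6]
orientation: [-3.097, -0.459, 0.012]
contact_force: [-0.0, 0.3, 0.6]
grip_width: 45.0
```

```bash
python3 goto.py 581 -180 320 92.5
```

```text
t 1.3 pos [ 542.3 -216.8  396.6] phi 16.85 tilt [-0.006 -0.011 -1.   ] q [ 0.55  0.32 -0.28  1.48  0.08  1.36 -1.02] F [-0.   0.3  0.6] M [ 0.01 -0.01 -0.01] w 45.0
shift mm [ 48.2 -23.1  76.6] turn -75.65
```

Request:
move_arm([
  [[120,0.024,-0.0115,0.02,0],[120,0.024,-0.0115,0.02,0],[120,0,0,0,-8.4],[120,0,0,0,-8.4],[120,0,0,0,-8.4],[120,0,0,0,-8.4],[120,0,0,0,-8.4],[120,0,0,0,-8.4],[120,0,0,0,-8.4],[120,0,0,0,-8.4],[120,0,0,0,-8.4],[120,0,0,0,0]],
])

```text
t: 2.5
ee_pos: [581.3, -177.8, 347.7]
orientation: [-2.119, -2.285, 0.008]
contact_force: [0.9, -0.1, -0.6]
grip_width: 45.1
```

```bash
python3 goto.py 581 -180 300 92.5
```

```text
t 2.5 pos [ 581.3 -177.8  347.7] phi 94.32 tilt [ 0.015 -0.021 -1.   ] q [ 0.64  0.44 -0.53  1.47  0.21  1.31  0.16] F [ 0.9 -0.1 -0.6] M [ 0.01 -0.06 -0.02] w 45.1
shift mm [-2.9  0.5 47.6] turn 1.82
```

```bash
sed -i 's/p=np.array(s\["ee_pos"\])/p=np.array(s["ee_pos"])+155*R[:,2]/; s/"pos"/"grasp"/' goto.py; python3 goto.py 581 -180 88 92.5
```

```text
t 2.5 grasp [ 578.  -175.7  192.7] phi 94.32 tilt [ 0.015 -0.021 -1.   ] q [ 0.64  0.44 -0.53  1.47  0.21  1.31  0.16] F [ 0.9 -0.1 -0.6] M [ 0.01 -0.06 -0.02] w 45.1
shift mm [ -6.1   4.9 104.6] turn 1.82
```

Request:
move_arm([
  [[120,0,0,0,1.8],[120,0,0,0,0],[120,0,0,0,0]],
])

```text
t: 2.8
ee_pos: [580.9, -178.3, 346.9]
orientation: [-2.169, -2.236, 0.009]
contact_force: [0.3, -0.2, 0.3]
grip_width: 45.0
```

```bash
python3 goto.py 581 -180 88 92.5
```

```text
t 2.8 grasp [ 577.4 -176.1  192. ] phi 91.74 tilt [ 0.015 -0.023 -1.   ] q [ 0.63  0.44 -0.52  1.47  0.21  1.31  0.12] F [ 0.3 -0.2  0.3] M [-0.01 -0.04 -0.03] w 45.0
shift mm [ -5.5   5.9 103.8] turn -0.76
```

Request:
move_arm([
  [[120,-0.005,0.006,0,0],[120,0,0,0.03,0],[120,0,0,0.03,0],[120,0,0,0.02,0],[120,0,0,0,0]],
])

```text
t: 3.3
ee_pos: [587.6, -183.6, 265.8]
orientation: [-2.178, -2.234, 0.008]
contact_force: [-0.4, 0.0, -0.1]
grip_width: 45.2
```

```bash
python3 goto.py 581 -180 88 92.5; python3 - <<'E'
from h import *
d=cams.snapshot("scene");np.savez("scene1.npz",**d);t=cams.snapshot("top");np.savez("top1.npz",**t)
im=np.hstack([cv2.resize(crop(d,(120,130,240,260),4),(400,433)),cv2.resize(crop(t,(270,150,370,258),4),(400,433))]);cv2.imwrite("pics/g1.png",im)
E
```

```text
t 3.3 grasp [ 584.7 -181.8  110.9] phi 91.43 tilt [ 0.012 -0.019 -1.   ] q [ 0.62  0.52 -0.5   1.55  0.25  1.16  0.09] F [-0.4  0.  -0.1] M [0.03 0.06 0.02] w 45.2
shift mm [ 1.6 -3.2 23. ] turn -1.07
```

View pics/g1.png

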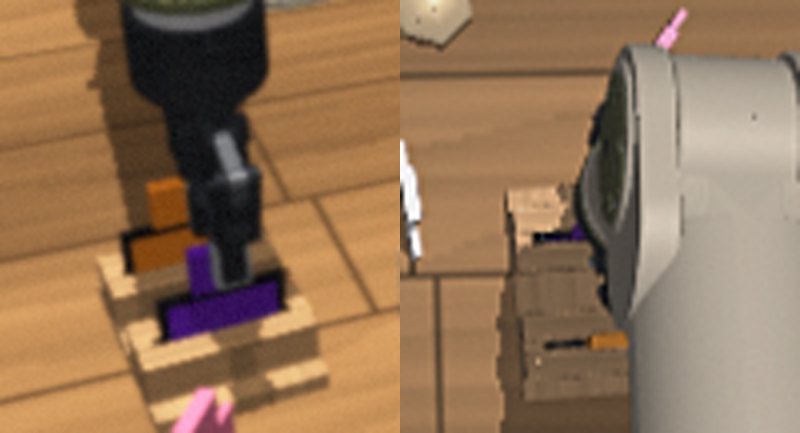

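The fingers straddle the violet tab, at crop (205,265), with the front finger at (232,265), and the amber filter is clear. I'll finish the descent and grip.

Request:
move_arm([
  [[120,0.0015,-0.003,0.012,-1],[120,0,0,0.012,0],[120,0,0,0,0],[255,0,0,0,0],[255,0,0,0,0],[255,0,0,0,0],[255,0,0,0,0],[255,0,0,0,0]],
], force=40)

```text
t: 4.2
ee_pos: [586.2, -182.2, 247.6]
orientation: [-2.164, -2.26, 0.001]
contact_force: [-0.5, 0.4, -1.0]
grip_width: 8.9
```

```bash
python3 goto.py 581 -180 88 92.5
```

```text
t 4.2 grasp [ 584.7 -180.9   92.6] phi 92.49 tilt [ 0.008 -0.009 -1.   ] q [ 0.62  0.53 -0.5   1.57  0.27  1.12  0.1 ] F [-0.5  0.4 -1. ] M [-0.01  0.06 -0.02] w 8.9
shift mm [ 1.1 -3.7  4.7] turn -0.01
```

Request:
move_arm([
  [[255,0,0,-0.01,0],[255,0,0,-0.02,0],[255,0,0,-0.03,0],[255,0,0,-0.03,0],[255,0,0,-0.03,0],[255,0,0,0,0]],
])

```text
t: 4.8
ee_pos: [587.8, -182.8, 375.7]
orientation: [-2.164, -2.262, -0.002]
contact_force: [-0.0, 1.2, -0.6]
grip_width: 9.4
```

```bash
python3 goto.py 585.2 250.1 230 85.5
```

```text
t 4.8 grasp [ 586.7 -181.5  220.7] phi 92.53 tilt [ 0.009 -0.006 -1.   ] q [ 0.63  0.43 -0.53  1.42  0.21  1.36  0.14] F [-0.   1.2 -0.6] M [ 0.03 -0.02  0.02] w 9.4
shift mm [431.3  17.5  -5.6] turn 7.03
```

Request:
move_arm([
  [[255,0.02,0.0015,-0.001,0.6],[255,0.036,0.0015,-0.001,0.6],[255,0.038,0.0015,-0.001,0.6],[255,0.038,0.0015,-0.001,0.6],[255,0.038,0.0015,-0.001,0.6],[255,0.038,0.0015,-0.001,0.6],[255,0.038,0.0015,-0.001,0.6],[255,0.038,0.0015,-0.001,0.6],[255,0.038,0.0015,-0.001,0.6],[255,0.038,0.0015,-0.001,0.6],[255,0.03,0.0015,-0.001,0.6],[255,0,0,0,0]],
])

```text
t: 6.0
ee_pos: [610.2, 219.2, 394.0]
orientation: [-2.307, -2.124, -0.01]
contact_force: [-0.4, 0.5, -0.8]
grip_width: 9.6
```

```bash
python3 goto.py 585.2 250.1 220 85.5
```

```text
t 6.0 grasp [610.4 220.4 239. ] phi 85.26 tilt [ 0.008  0.    -1.   ] q [ 0.02  0.51 -0.63  1.29  0.29  1.42 -0.67] F [-0.4  0.5 -0.8] M [-0.02  0.02 -0.06] w 9.6
shift mm [ 27.3 -27.6  19.3] turn -0.24
```

Request:
move_arm([
  [[255,0.014,-0.014,0.006,0],[255,0.014,-0.014,0.006,0],[255,0,0,0,0],[255,0,0,0,0]],
])

```text
t: 6.4
ee_pos: [584.5, 249.6, 382.1]
orientation: [-2.308, -2.125, -0.01]
contact_force: [0.3, -0.4, -1.4]
grip_width: 9.2
```

```bash
python3 goto.py 585.2 250.1 200 85.5; python3 - <<'E'
from h import *
d=cams.snapshot("scene");np.savez("scene2.npz",**d);t=cams.snapshot("top");np.savez("top2.npz",**t)
im=np.hstack([cv2.resize(crop(d,(300,60,430,200),4),(400,431)),cv2.resize(crop(t,(110,150,240,290),4),(400,431))]);cv2.imwrite("pics/g2.png",im)
r=blob(d,(125,100,60),(150,255,255),(310,60,430,172));print(r[0],r[1],cv2.boxPoints(r[2]))
E
```

```text
t 6.4 grasp [584.8 250.8 227.1] phi 85.29 tilt [ 0.008  0.001 -1.   ] q [-0.02  0.49 -0.64  1.35  0.28  1.39 -0.73] F [ 0.3 -0.4 -1.4] M [-0.03 -0.    0.01] w 9.2
shift mm [-0.9  0.4 27.1] turn -0.21
[361 125  31  23 531] [375.88888889 135.58003766] [[358.31995  128.23999 ]
 [390.79993  123.599976]
 [393.5199   142.63998 ]
 [361.03992  147.28    ]]
```

View pics/g2.png

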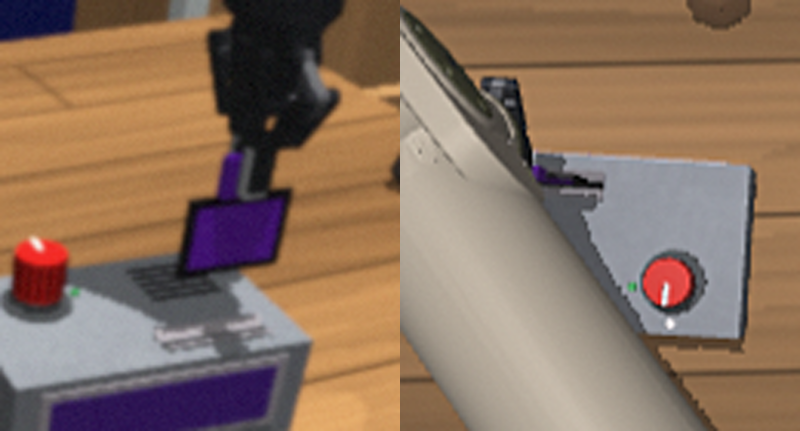

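```bash
python3 - <<'E'
from h import *
S=ld("scene2")
a=np.radians(-4.7);ex=np.array([np.cos(a),np.sin(a)]);ey=np.array([-np.sin(a),np.cos(a)])
for dy in(0,0.5,1):
  c=np.array([584.8,250.8])+2.5*ex
  for s in(-40,0,40):
    print(s,np.round(proj(S,[*(c+ey*s),146.5]),1),np.round(proj(S,[*(c+ey*s),206.5]),1))
  break
for u,v in((178,275),(230.5,268.5),(283,262),(190,205),(293,190)): print(300+(u+.5)/3.077-.5,60+(v+.5)/3.077-.5)
E
```

```text
-40 [357.8 149.3] [362.3 124.6]
0 [373.9 146.9] [378.9 122.4]
40 [389.7 144.6] [395.2 120.2]
357.5110497237569 149.03526161845954
374.5731231719207 146.92281442963926
391.6351966200845 144.81036724081898
361.41095222619435 126.28583035424114
394.8851153721157 121.41095222619435
```

The filter hangs level above the slot. Its bottom edge, at scene (374.5,147), is within about 1 px of the predicted position. I'm lowering it.

Request:
move_arm([
  [[255,-0.001,0,0.02,0],[255,0,0,0.02,0],[255,0,0,0.005,0],[255,0,0,0,0]],
])

```text
t: 6.9
ee_pos: [588.1, 244.2, 338.0]
orientation: [-2.318, -2.118, -0.015]
contact_force: [-0.3, 1.2, -0.6]
grip_width: 9.3
```

```bash
python3 goto.py 585.2 250.1 110.6 85.5
```

```text
t 6.9 grasp [589.  245.4 183. ] phi 84.84 tilt [ 0.008  0.005 -1.   ] q [-0.01  0.52 -0.63  1.41  0.3   1.3  -0.74] F [-0.3  1.2 -0.6] M [ 0.02 -0.    0.05] w 9.3
shift mm [ 3.7 -4.6 72.5] turn -0.66
```

Request:
move_arm([
  [[255,0.004,-0.0045,0,-0.6],[255,0,0,0,0],[255,0.001,-0.001,0.01,0],[255,0,0,0,0]],
])

```text
t: 7.3
ee_pos: [583.7, 249.8, 330.3]
orientation: [-2.308, -2.131, -0.021]
contact_force: [-0.9, -0.3, -1.5]
grip_width: 9.2
```

```bash
python3 goto.py 585.2 250.1 110.6 85.5
```

```text
t 7.3 grasp [585.2 251.2 175.3] phi 85.42 tilt [ 0.01   0.009 -1.   ] q [-0.01  0.52 -0.63  1.43  0.31  1.28 -0.75] F [-0.9 -0.3 -1.5] M [-0.06 -0.02 -0.01] w 9.2
shift mm [-1.8 -0.5 64.7] turn -0.08
```

Request:
move_arm([
  [[255,0,0,0.01,0],[255,0,-0.0005,0.01,0],[255,0,0,0,0]],
])

```text
t: 7.6
ee_pos: [583.3, 250.2, 308.6]
orientation: [-2.308, -2.131, -0.021]
contact_force: [-0.1, -0.1, -0.6]
grip_width: 9.2
```

```bash
python3 goto.py 585.2 250.1 110.6 85.5
```

```text
t 7.6 grasp [584.8 251.6 153.6] phi 85.43 tilt [ 0.01   0.009 -1.   ] q [-0.02  0.53 -0.62  1.46  0.32  1.24 -0.75] F [-0.1 -0.1 -0.6] M [-0.01  0.01  0.01] w 9.2
shift mm [-1.9  0.1 43. ] turn -0.07
```

Lower edge is at about 73 mm, inside the slot with no side force, so I'm continuing down.

Request:
move_arm([
  [[255,-0.0015,0,0.01,0],[255,0,0,0.01,0],[255,0,0,0.01,0],[255,0,0,0.006,0],[255,0,0,0,0]],
])

```text
t: 8.1
ee_pos: [584.2, 248.8, 270.1]
orientation: [2.308, 2.13, 0.024]
contact_force: [1.3, -0.8, 6.5]
grip_width: 9.8
```

```bash
python3 goto.py 585.2 250.1 110.6 85.5
```

```text
t 8.1 grasp [586.  250.3 115.1] phi 85.4 tilt [ 0.011  0.011 -1.   ] q [-0.02  0.57 -0.61  1.5   0.34  1.17 -0.77] F [ 1.3 -0.8  6.5] M [-0.15 -0.21  0.04] w 9.8
shift mm [-0.3 -0.8  4.5] turn -0.1
```

Request:
move_arm([
  [[255,0,-0.0008,0.002,0],[255,0,0,0.002,0],[255,0,0,0.002,0]],
])

```text
t: 8.4
ee_pos: [583.9, 249.2, 269.8]
orientation: [2.306, 2.126, 0.029]
contact_force: [-7.8, -5.2, 16.8]
grip_width: 9.4
```

```bash
python3 goto.py 585.2 250.1 110.6 85.5
```

```text
t 8.4 grasp [586.5 250.6 114.8] phi 85.35 tilt [ 0.01   0.016 -1.   ] q [-0.02  0.57 -0.61  1.5   0.34  1.16 -0.77] F [-7.8 -5.2 16.8] M [-1.06  1.76 -0.08] w 9.4
shift mm [-0.6 -1.3  4.2] turn -0.15
```

```bash
python3 - <<'E'
from h import *
d=cams.snapshot("scene");np.savez("scene3.npz",**d)
cv2.imwrite("pics/g3.png",crop(d,(320,110,410,185),7))
for z in(90,96,120): print(z,np.round(proj(d,[587.7,250,z]),1))
for s in (-18,18): print(np.round(proj(d,[590,250+s,120]),1))
E
```

```text
90 [369.4 168.5]
96 [369.9 166.3]
120 [371.7 157.3]
[365.5 159.2]
[379.  156.4]
```

View pics/g3.png

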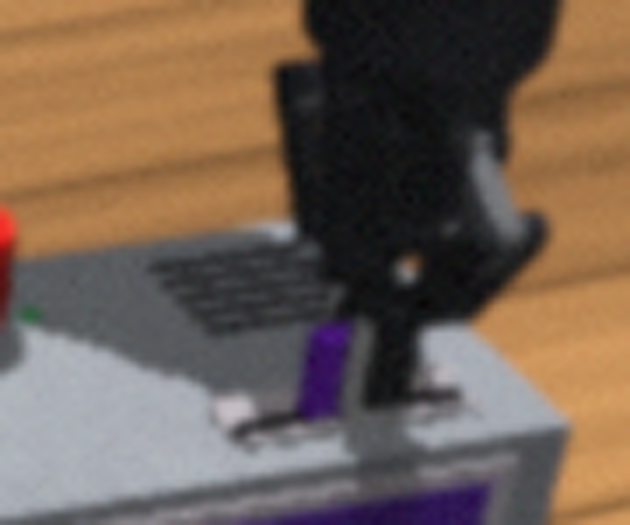

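The fingertips (z ≈ 97) are at lip height (96), so they are probably sitting on the lips, not the filter on the floor. I'll back off, release, lift and see whether the filter dropped home.

Request:
move_arm([
  [[255,0,0,-0.002,0],[170,0,0,-0.001,0],[170,0,0,0,0],[170,0,0,0,0],[170,0,0,-0.02,0],[170,0,0,-0.03,0],[170,0,0,-0.03,0],[170,0,0,-0.03,0],[170,0,0,0,0]],
])

```text
t: 9.35
ee_pos: [581.9, 248.0, 383.2]
orientation: [2.308, 2.128, 0.023]
contact_force: [-1.3, 1.1, 0.1]
grip_width: 28.0
```

```bash
python3 goto.py 585.2 250.1 150 85.5; python3 - <<'E'
from h import *
d=cams.snapshot("scene");np.savez("scene4.npz",**d)
cv2.imwrite("pics/g4.png",crop(d,(320,110,410,185),7))
r=blob(d,(125,100,60),(150,255,255),(340,110,410,170));print(r[0],r[1],cv2.boxPoints(r[2]))
E
```

```text
t 9.35 grasp [583.8 249.2 228.2] phi 85.37 tilt [ 0.009  0.012 -1.   ] q [-0.01  0.48 -0.64  1.37  0.28  1.37 -0.73] F [-1.3  1.1  0.1] M [0.02 0.   0.  ] w 28.0
shift mm [ 0.3  0.4 78.3] turn -0.13
[362 156  17  14 195] [370.07179487 162.52307692] [[362. 156.]
 [378. 156.]
 [378. 169.]
 [362. 169.]]
```

View pics/g4.png

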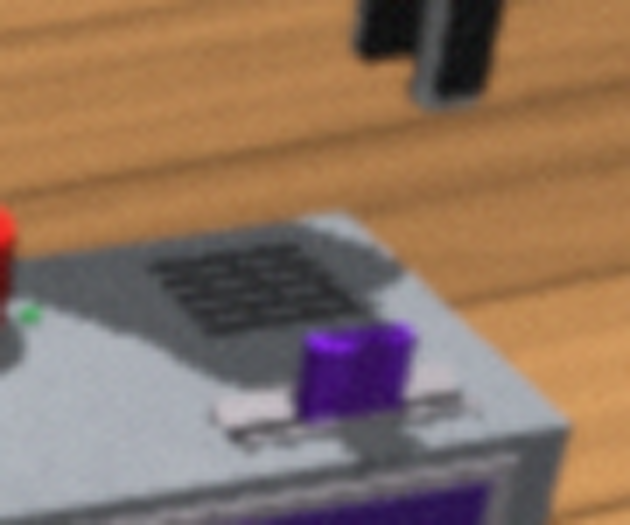

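With the gripper away, the tab's front top edge is at scene (364,159)–(378,157), against (365.5,159)–(379,156) predicted for fully home. No frame shows above the lips. I'll press on the tab with closed fingers to confirm the height.

Request:
move_arm([
  [[255,0,0,0.02,0],[255,0,0,0.02,0],[255,0,0,0.02,0],[255,0,0,0.015,0],[255,0,0,0,0]],
])

```text
t: 9.9
ee_pos: [581.5, 247.1, 297.5]
orientation: [-2.309, -2.129, -0.01]
contact_force: [-0.1, -0.5, -0.2]
grip_width: -0.3
```

```bash
python3 goto.py 585.2 250.1 138 85.5
```

```text
t 9.9 grasp [582.2 247.8 142.5] phi 85.36 tilt [ 0.005  0.004 -1.   ] q [-0.02  0.54 -0.62  1.48  0.32  1.22 -0.76] F [-0.1 -0.5 -0.2] M [-0.03  0.01  0.04] w -0.3
shift mm [2.5 2.8 4.5] turn -0.14
```

Request:
move_arm([
  [[255,0.002,0.003,0,0],[255,0,0,0.003,0],[255,0,0,0.003,0],[255,0,0,0.003,0],[255,0,0,0.002,0]],
])

```text
t: 10.4
ee_pos: [585.7, 249.4, 294.0]
orientation: [2.308, 2.126, 0.016]
contact_force: [-2.8, -1.0, 5.5]
grip_width: -0.0
```

```bash
python3 goto.py 585.2 250.1 138 85.5
```

```text
t 10.4 grasp [587.2 250.  139. ] phi 85.3 tilt [ 0.005  0.009 -1.   ] q [-0.02  0.55 -0.62  1.47  0.33  1.22 -0.76] F [-2.8 -1.   5.5] M [-0.33  0.72  0.03] w -0.0
shift mm [-0.1 -2.   1. ] turn -0.2
```

Request:
move_arm([
  [[255,0,-0.001,0.003,0],[255,0,0,0.004,0],[255,0,0,0.004,0]],
])

```text
t: 10.7
ee_pos: [584.9, 249.8, 293.6]
orientation: [2.305, 2.121, 0.024]
contact_force: [-14.7, -8.2, 27.2]
grip_width: -0.0
```

```bash
python3 goto.py 585.2 250.1 138 85.5
```

```text
t 10.7 grasp [587.7 250.3 138.6] phi 85.23 tilt [ 0.005  0.017 -1.   ] q [-0.02  0.55 -0.62  1.47  0.33  1.21 -0.77] F [-14.7  -8.2  27.2] M [-1.86  3.31 -0.01] w -0.0
shift mm [-0.4 -2.5  0.6] turn -0.27
```

Pressed with 27 N, the fingertips stop at z ≈ 120.6 against an expected 120, so the filter is home. On to the knob.

Request:
move_arm([
  [[255,0,0,-0.01,0],[255,0,0,-0.03,0],[100,0,0,-0.03,0],[60,0,0,0,0]],
], force=60)

```text
t: 11.1
ee_pos: [583.6, 250.1, 370.2]
orientation: [2.303, 2.12, 0.031]
contact_force: [0.6, 0.4, 0.1]
grip_width: 28.5
```

```bash
python3 goto.py 496.6 147 190 85.5
```

```text
t 11.1 grasp [587.1 250.9 215.2] phi 85.25 tilt [ 0.007  0.022 -1.   ] q [-0.02  0.49 -0.64  1.38  0.3   1.34 -0.74] F [0.6 0.4 0.1] M [0.   0.02 0.02] w 28.5
shift mm [-111.2  -82.1   22.6] turn -0.25
```

Request:
move_arm([
  [[60,-0.028,-0.0205,0,0],[60,-0.028,-0.0205,0,0],[60,-0.028,-0.0205,0,0],[60,-0.027,-0.0205,0,0],[60,0,0,0,0]],
])

```text
t: 11.6
ee_pos: [490.1, 144.5, 367.8]
orientation: [2.301, 2.121, 0.039]
contact_force: [-0.9, -0.6, -0.1]
grip_width: 65.3
```

```bash
python3 goto.py 496.6 147 127 85.5
```

```text
t 11.6 grasp [494.2 145.8 212.8] phi 85.34 tilt [ 0.01   0.025 -1.   ] q [ 0.24  0.21 -0.67  1.72  0.14  1.23 -0.54] F [-0.9 -0.6 -0.1] M [0.02 0.02 0.01] w 65.3
shift mm [ 0.5  0.1 85.9] turn -0.16
```

Request:
move_arm([
  [[60,0,0,0.025,0],[60,0,0,0.025,0],[60,0,0,0,0]],
])

```text
t: 11.9
ee_pos: [492.0, 144.5, 318.8]
orientation: [2.3, 2.116, 0.046]
contact_force: [-0.3, -0.1, 0.3]
grip_width: 65.2
```

```bash
python3 goto.py 496.6 147 127 85.5
```

```text
t 11.9 grasp [497.1 145.7 163.9] phi 85.23 tilt [ 0.011  0.032 -0.999] q [ 0.22  0.25 -0.66  1.79  0.18  1.12 -0.58] F [-0.3 -0.1  0.3] M [-0.03  0.07  0.01] w 65.2
shift mm [ 0.8 -1.8 36.9] turn -0.27
```

Request:
move_arm([
  [[60,0.001,-0.001,0.018,0],[60,0,-0.001,0.018,0],[60,0,0,0,0],[255,0,0,0,0],[255,0,0,0,0],[255,0,0,0,0],[255,0,0,0,0]],
])

```text
t: 12.6
ee_pos: [492.1, 148.8, 288.4]
orientation: [2.297, 2.119, 0.048]
contact_force: [1.0, -0.6, -10.7]
grip_width: 38.0
```

```bash
python3 goto.py 496.6 147 127 85.5
```

```text
t 12.6 grasp [497.3 150.2 133.5] phi 85.41 tilt [ 0.012  0.033 -0.999] q [ 0.2   0.29 -0.65  1.82  0.21  1.06 -0.6 ] F [  1.   -0.6 -10.7] M [ 0.04 -0.52 -0.01] w 38.0
shift mm [-3.4 -0.7  6.5] turn -0.09
```

Request:
move_arm([
  [[60,0,0,0,0],[60,0,0,0,0],[60,-0.0035,-0.0005,0.004,0],[60,0,0,0.004,0],[60,0,0,0,0]],
])

```text
t: 13.1
ee_pos: [493.0, 145.7, 282.3]
orientation: [2.295, 2.117, 0.057]
contact_force: [-0.5, 0.3, -0.4]
grip_width: 65.0
```

```bash
python3 goto.py 496.6 147 127 85.5
```

```text
t 13.1 grasp [499.1 147.4 127.4] phi 85.39 tilt [ 0.014  0.038 -0.999] q [ 0.21  0.3  -0.65  1.83  0.21  1.04 -0.6 ] F [-0.5  0.3 -0.4] M [ 0.02 -0.   -0.01] w 65.0
shift mm [-0.6 -2.5  0.3] turn -0.11
```

Request:
move_arm([
  [[60,-0.0005,-0.0025,0,0],[60,0,0,0,0],[255,0,0,0,0],[255,0,0,0,0],[255,0,0,0,0],[255,0,0,0,0]],
])

```text
t: 13.7
ee_pos: [490.3, 145.5, 282.5]
orientation: [2.295, 2.117, 0.057]
contact_force: [-0.9, 0.1, 2.4]
grip_width: 38.4
```

```bash
python3 goto.py 496.6 147 118 85.5
```

```text
t 13.7 grasp [496.4 147.2 127.6] phi 85.39 tilt [ 0.014  0.038 -0.999] q [ 0.21  0.29 -0.65  1.84  0.21  1.04 -0.6 ] F [-0.9  0.1  2.4] M [-0.14  0.41 -0.02] w 38.4
shift mm [-0.3 -0.1  9.6] turn -0.11
```

Centred grip. Pushing in.

Request:
move_arm([
  [[255,0,0,0.004,0],[255,0,0,0.004,0],[255,0,0,0.003,0],[255,0,0,0.002,0]],
])

```text
t: 14.1
ee_pos: [490.4, 146.3, 274.2]
orientation: [2.293, 2.115, 0.054]
contact_force: [-14.4, -5.7, 30.1]
grip_width: 38.5
```

```bash
python3 goto.py 496.6 147 118 85.5
```

```text
t 14.1 grasp [496.6 147.5 119.4] phi 85.38 tilt [ 0.011  0.039 -0.999] q [ 0.2   0.3  -0.65  1.85  0.22  1.02 -0.61] F [-14.4  -5.7  30.1] M [-1.2   3.43  0.02] w 38.5
shift mm [-0.6 -0.   1.3] turn -0.12
```

Request:
move_arm([
  [[255,0,0,0.0015,5],[255,0,0,0.0015,6],[255,0,0,0.0015,6],[255,0,0,0.0015,6]],
])

```text
t: 14.5
ee_pos: [490.6, 146.5, 274.3]
orientation: [2.681, 1.599, 0.061]
contact_force: [-8.6, -4.1, 18.1]
grip_width: 38.3
```

```bash
python3 goto.py 496.6 147 118 85.5
```

```text
t 14.5 grasp [497.3 147.1 119.5] phi 61.66 tilt [ 0.024  0.036 -0.999] q [ 0.14  0.29 -0.58  1.85  0.2   1.02 -1.01] F [-8.6 -4.1 18.1] M [-0.78  1.89  0.08] w 38.3
shift mm [-0.5 -0.6  1.4] turn -23.84
```

Request:
move_arm([
  [[255,0,-0.0005,0.002,7],[255,0,0,0.002,7],[255,0,0,0.002,7],[255,0,0,0.002,7]],
])

```text
t: 14.9
ee_pos: [490.6, 146.5, 274.2]
orientation: [3.002, 0.873, 0.071]
contact_force: [-11.0, -3.9, 23.4]
grip_width: 38.6
```

```bash
python3 goto.py 496.6 147 118 85.5
```

```text
t 14.9 grasp [498.  146.3 119.4] phi 32.48 tilt [ 0.04   0.027 -0.999] q [ 0.07  0.27 -0.5   1.85  0.18  1.01 -1.5 ] F [-11.   -3.9  23.4] M [-1.24  2.44  0.01] w 38.6
shift mm [-0.9 -1.4  1.4] turn -53.02
```

Request:
move_arm([
  [[255,0,-0.0005,0.001,7],[255,0,0,0.001,7],[255,0,0,0.001,7],[255,0,0,0.001,5]],
])

```text
t: 15.3
ee_pos: [490.1, 146.0, 274.4]
orientation: [3.129, 0.144, 0.078]
contact_force: [-5.7, -2.7, 14.0]
grip_width: 38.2
```

```bash
python3 goto.py 496.6 147 118 85.5
```

```text
t 15.3 grasp [497.9 145.1 119.6] phi 5.29 tilt [ 0.049  0.011 -0.999] q [ 0.01  0.26 -0.43  1.86  0.16  1.01 -1.96] F [-5.7 -2.7 14. ] M [-1.04  1.77  0.68] w 38.2
shift mm [-1.2 -2.1  1.5] turn -80.21
```

Request:
move_arm([
  [[255,0,0,0.001,4],[255,0,0,0.001,4]],
])

```text
t: 15.5
ee_pos: [490.3, 146.6, 274.5]
orientation: [3.133, -0.078, 0.083]
contact_force: [2.1, -3.0, 8.4]
grip_width: 38.5
```

```bash
python3 goto.py 496.6 147 118 85.5
```

```text
t 15.5 grasp [498.5 145.3 119.7] phi -2.83 tilt [ 0.053  0.005 -0.999] q [-0.01  0.26 -0.41  1.86  0.15  1.   -2.1 ] F [ 2.1 -3.   8.4] M [-0.8  -0.14  1.13] w 38.5
shift mm [-2.1 -1.6  1.6] turn -88.33
```

Hard stop reached: 88° of tool turn, with Mz up to 1.13 N m. I'll rise with the spring, then release and retreat.

Request:
move_arm([
  [[255,0,0,-0.004,0],[255,0,0,-0.004,0],[255,0,0,0,0],[60,0,0,0,0],[60,0,0,0,0],[60,0,0,0,0],[60,0,0,-0.025,0],[60,0,0,-0.03,0],[60,0,0,-0.03,0],[60,0,-0.03,-0.03,0],[60,0,0,0,0]],
])

```text
t: 16.6
ee_pos: [484.7, 177.8, 400.5]
orientation: [3.134, -0.077, 0.078]
contact_force: [0.4, 1.4, 0.1]
grip_width: 65.3
```

```bash
python3 goto.py 450 -100 250 0
```

```text
t 16.6 grasp [492.4 176.6 245.6] phi -2.83 tilt [ 0.05   0.005 -0.999] q [-0.03  0.16 -0.44  1.68  0.1   1.28 -2.11] F [0.4 1.4 0.1] M [ 0.07  0.09 -0.02] w 65.3
shift mm [-28.4 278.4  -4.4] turn -2.83
```

Request:
move_arm([
  [[60,0,0.04,-0.01,0],[60,0,0.04,-0.01,0],[60,0,0.04,-0.01,0],[60,0,0.04,0,0],[60,0,0.04,0,0],[60,0,0.04,0,0],[60,0,0.04,0,0],[60,0,0.04,0,0],[60,0,0.04,0,0],[60,0,0.04,0,0],[60,0,0,0,0]],
])

```text
t: 17.7
ee_pos: [461.1, -236.2, 431.0]
orientation: [3.136, -0.071, 0.08]
contact_force: [-0.3, -0.1, 0.1]
grip_width: 65.3
```

```bash
python3 - <<'E'
from h import *
s=cams.snapshot("scene");t=cams.snapshot("top")
print(np.round(sensors.sense()["ee_pos"],0))
a=cv2.resize(crop(t,(125,185,235,270),4),(400,309));b=cv2.resize(crop(s,(270,120,410,220),4),(400,286));c=cv2.resize(s["pixels"][:,:,::-1],(400,300));e=cv2.resize(t["pixels"][:,:,::-1],(400,300))
im=np.zeros((600,800,3),np.uint8);im[:300,:400]=a[:300];im[:286,400:]=b;im[300:,:400]=c;im[300:,400:]=e
cv2.imwrite("pics/end.png",im)
r=blob(s,(0,180,120),(6,255,255),(290,120,340,170));print("red scene",r[0])
E
```

```text
[ 463. -231.  431.]
red scene [305 138  17  10 110]
```

View pics/end.png

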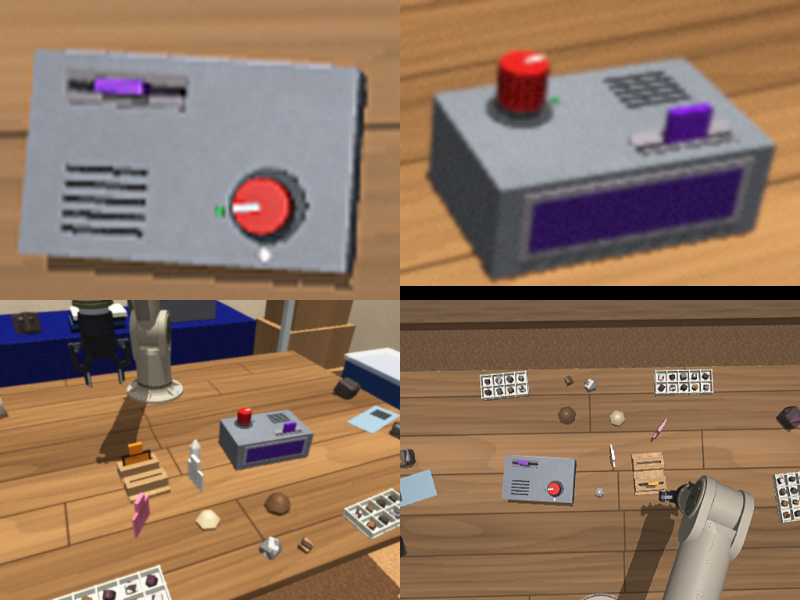

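The pointer aims at the green dot (top crop 220,211) and the knob is out. The violet tab is in the slot, the amber filter is still in the stand, and the specimens haven't moved. I'm handing in.

```bash
python3 -c "
from bench import ticket
print(ticket.job_done())"
```

```text
the job is handed in; nothing more can be done
None
```

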